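# Close the bookend up on the binders past its spring catch

### The arm

A 6-joint arm with a two-finger parallel gripper is mounted at the origin on the work surface. World frame = base frame: x ahead of the robot, y to its left, z up, the work surface at z = 0. Lengths are in m, angles in rad, forces in N, time in s.
With the tool pointing down it reaches from about 0.425 to 0.95 m from the base axis. Payload 3.5 kg.
Tool frame: the origin (TCP) lies at the very end of the fingers, on their centre line; the grasp point (between the pads) lies 19 mm behind it; z points along the fingers, y is the line along which they close (so a half turn about z gives the same grasp; the last joint's range is limited). The gripper opens to 85 mm and grips with 20 to 120 N. Pads are 22 mm wide; open, the fingers measure 114 mm over their backs; the gripper's body (76 mm by 85 mm) begins 54 mm behind the grasp point. The pads swing forward as they close: fully open they stand 13 mm farther back than shut.
Start: joints at [1.136, 0.286, 1.577, -0, 1.279, -0.15], TCP at [0.19, 0.648, 0.231] pointing down, gripper open.
Joint ranges: [-2.77, 2.77], [-0.9, 2.22], [0.21, 2.48], [-1.53, 4.67], [0.24, 2.81], [-2.84, 2.84]. Speed limits (rad/s): [2.79, 2.79, 3.14, 3.14, 3.14, 3.14].

### API

Orientations are given as a unit quaternion [x, y, z, w].
In Python, from plant import ctrl, optics, sign_off gives the robot as it stands.
- The arm moves only by the shell command python3 -m creep 'ROWS' [FORCE]. ROWS is JSON, a list of rows, each an object of numbers: "x", "y", "z": the shift along the tool's x, y, z in mm; "rx", "ry", "rz": the turn, a rotation vector about the tool's x, y, z in degrees; "grip": the opening, from 0 (shut) to 1 (fully open). In form: [{"x": .., "y": .., "z": .., "rx": .., "ry": .., "rz": .., "grip": ..}, ...]. A call has exactly 10 rows; each row shifts and turns the commanded pose from where the row before left it, along the tool's axes as they then stand; what a row does not reach is not made up. A row lasts 1/12 s, in which the tool goes at most 41.7 mm and 7.16 degrees, less where a joint would pass 70% of its speed; a pose out of reach is approached as far as the arm can. A call with a gripper value outside its range is refused whole. The fingers move at their own pace and stop on an object; FORCE is the grip in N (left out, the last holds). Time passes only in rows, so rows that do not move let the fingers close, or fill a call up. It gives the time, the measured TCP pose, the force, the opening and the grip force at its end, in the units of the state.
- ctrl.get_state(): the state, without advancing time (a new reading comes with each control period).
- optics.read_camera(name): name is "scene" or "top"; returns a dict with "color" (400x640x3 uint8, blue, green, red), "K" (3x3 intrinsics, pixels), "R" (3x3) and "t" (3): a world point X has camera coordinates R X + t. Camera axes: x right, y down, z forward; pixel columns grow to the right and rows downward; lengths in m; the calibration is good to about 2 mm. A picture is of the moment at which its call begins. There is no depth.
- sign_off(): hands the job in; it is judged then, once.
The state is a dict: "time": time; "qpos": joint angles; "dq": joint speeds; "joint_efforts": joint torques, N m; "eef_pos": TCP position; "tcp_rot": TCP orientation; "contact_force": force on the tool from outside, world axes, zero at the start; "wrist_torque": the same for the moment, N m; "opening": opening from 0.0 (shut) to 1.0 (fully open); "finger_force": force on a finger pad.
Only numpy, scipy, OpenCV 4.12 (cv2) and the standard library are available. Lean on these libraries where they do the work, as an engineer would, in place of code of your own. Each camera call takes 0.05 s, during which the arm holds its last target. There are 200 camera calls.

### The job

Close up the desk rack: with a fingertip press the sprung catch plate down behind the sliding bookend and, keeping it pressed down, push the bookend with the outside of the finger over the two sunken stop pins until it meets the binders. Then let go of the plate so that the pins spring up behind the bookend and lock it there, and take the hand away. Push the bookend along its track only, without lifting or tipping it, and leave the other things on the desk where they are.

Things in the scene. Friction and masses are not known exactly. Their poses are not given: they have to be found in the camera images.
- rack_pins (a point): Point fixed in the rack, on its grey base (12 mm above the desk), on the centre line midway between the two stop pins. x runs level along the track towards the binders (the push direction), y across it, z up.
- rack: Fixed grey tray; origin 12 mm below rack_pins, same axes. It spans x -135 to 230 mm, y +-68 mm; side rails 28 mm high with inner faces at y +-61.5 mm. Two binders (202 and 212 mm above the desk) and a 215 mm end wall fill it from x = 105 mm on and do not move.
- catch (a joint): How far the sprung catch plate is pressed straight down, in m: 0 = fully up, 0.014 = on its stop. It takes about 2 N at the top, 4 N at the bottom, and springs up when let go. The bookend's crossbar clears the pins only above 0.010.
- catch_top (a point): Top face of the catch plate, midway between its pins; sinks with it; axes as rack_pins. A flat aluminium plate in the tray, x -115 to 15 mm, y +-40 mm, its top 30 mm above the desk when up, 16 mm when down. Two steel stop pins fixed on it, 10 mm thick, rise 12 mm above it at x = 0, y = +-34 mm: 58 mm is free between them for a finger.
- bookend_push (a point): Centre of the bookend crossbar's flat rear face, where to push it, 48.5 mm above the desk; x points from the face into the bookend. The crossbar is 116 mm wide, 20 mm thick, from 32.5 to 64.5 mm above the desk. At the start this face is 35 to 65 mm before the pin line; when the bookend meets the binders it is 12 mm past it and the pins are free to rise behind it.
- bookend: Wooden bookend, loose in the track, about 0.75 kg; origin 36.5 mm below bookend_push, same axes. Two skids 20 mm high (x -7 to 93 mm, y +-46 to +-58 mm), the crossbar on their rear (x 0 to 20 mm), an upright panel 157 mm high above the desk at x 83 to 93 mm, and a sloping strut at each side.
- stapler: Black stapler, 135 x 34 x 52 mm, bystander lying beside the rack; origin at the centre of its underside.
- mug: White mug, 80 mm wide, 92 mm high, bystander; origin at the centre of its underside.
- pen_pot: Dark steel pen pot, 72 mm wide, 95 mm high, with pens to 150 mm, bystander; origin at the centre of its underside.
- note_block: Block of note paper, 76 x 76 x 40 mm, bystander; origin at the centre of its underside.

How it is judged:
By the outcome, as a careful person would: the job done as asked, in the order asked, and still so for the second after the job is handed in, with the robot touching nothing.
It also fails if it takes over 45 s, if anything falls off the work surface, if the arm or the gripper's body presses on something with over 40 N, if the wrist force passes 120 N, or if a joint passes its speed limit or range.

## Working session

There is one attempt and no reset: what is moved stays moved. The work goes in short steps, Python scripts to look and compute and a shell command to move; the robot and the scene stay as the last step left them, time stands still between calls to the robot, and variables do not carry over. Pictures are saved under pics/ and viewed, at most 10 in all, crops included, and the job is handed in when it is done.

```bash
ls; mkdir -p pics; python3 - <<'E'
from plant import ctrl, optics
import cv2
print(ctrl.get_state())
for n in("scene","top"):
    c=optics.read_camera(n);cv2.imwrite(f"pics/{n}0.png",c["color"]);print(n,c["K"],c["R"],c["t"])
E
```

```text
pics
{'time': 0.0, 'qpos': array([ 1.13599617e+00,  2.87152118e-01,  1.57821096e+00,  8.69982752e-06,
        1.27859070e+00, -1.49996889e-01]), 'dq': array([ 0.00162044, -0.00069207,  0.00062756, -0.00175711,  0.00299265,
        0.00040912]), 'joint_efforts': array([ 7.56440950e-04, -4.05992639e+01, -2.92619956e+01, -8.47392539e-05,
        5.99152714e-03, -2.72431225e-05]), 'eef_pos': array([0.18933649, 0.64720498, 0.22993782]), 'tcp_rot': array([ 1.41921994e-01,  9.89877141e-01, -1.12925567e-03, -3.44284811e-04]), 'contact_force': array([ 0.18875699, -1.37138269, -0.38891052]), 'wrist_torque': array([ 0.01108183, -0.00312654,  0.03461426]), 'finger_force': 0.0, 'opening': 1.0007430014822982}
scene [[381.66848991   0.         322.36616579]
 [  0.         381.66848991 200.00935835]
 [  0.           0.           1.        ]] [[ 0.43420582 -0.90080935  0.00279679]
 [-0.85895203 -0.41496133 -0.30001418]
 [ 0.27141614  0.12786559 -0.95393064]] [-0.25064214  0.55049414  0.61032188]
top [[379.97292035   0.         320.387674  ]
 [  0.         379.97292035 195.2938108 ]
 [  0.           0.           1.        ]] [[-0.02260695 -0.99974303  0.00167037]
 [-0.97933085  0.0218094  -0.20108567]
 [ 0.20099757 -0.00618178 -0.97957224]] [0.01803757 0.58519421 0.76300716]
```

View pics/scene0.png

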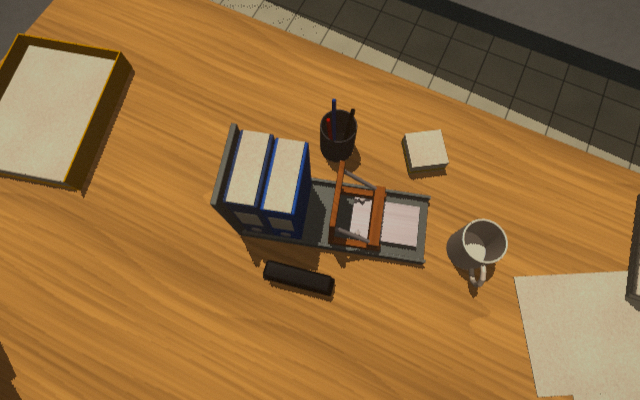

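View pics/top0.png

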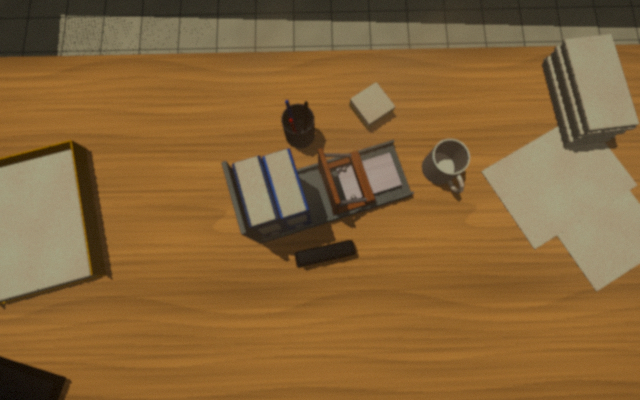

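The rack lies centrally (top: about 225–410 by 140–235 px). The binders are on the left and the bookend is at about (348,180). The white-ish catch plate is at (380,172), the mug at (450,160) and the stapler at (325,253). I'll zoom in for the corners.

```bash
python3 - <<'E'
import cv2,numpy as np
a=cv2.imread("pics/top0.png")[130:245,290:430]; b=cv2.imread("pics/scene0.png")[155:275,300:440]
a=cv2.resize(a,None,fx=5,fy=5,interpolation=cv2.INTER_CUBIC);b=cv2.resize(b,None,fx=5,fy=5,interpolation=cv2.INTER_CUBIC)
cv2.imwrite("pics/a.png",a);cv2.imwrite("pics/b.png",b)
E
```

```text
(no output)
```

View pics/a.png

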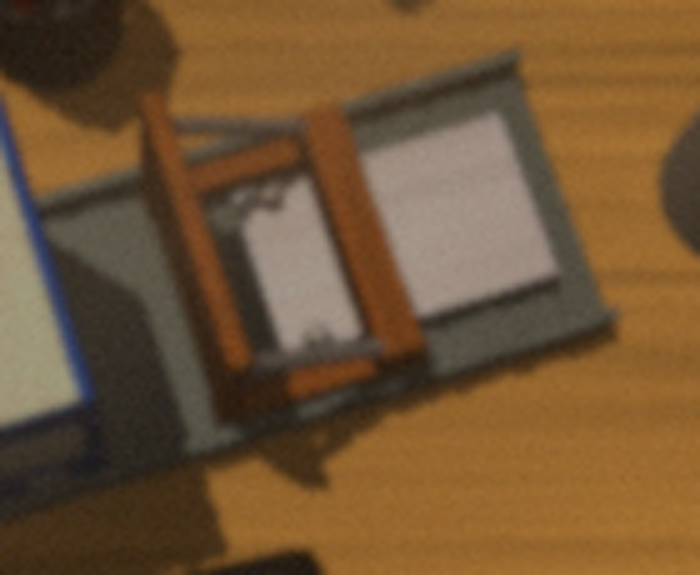

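View pics/b.png

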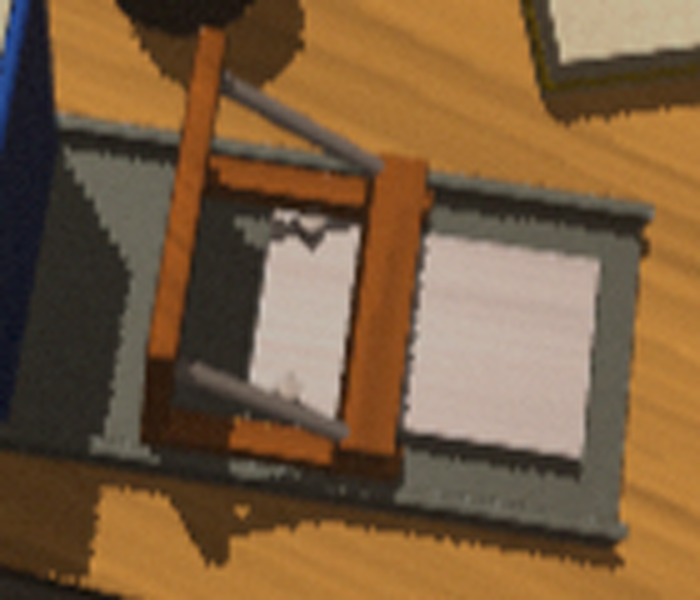

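Top crop: plate rear corners (497,112) and (558,275), rail rear ends (517,55) and (613,318), crossbar top rear edge (345,103) to (424,350). Scene crop: plate (600,262) and (583,458), rails (652,210) and (622,535), crossbar edge (428,160) to (400,460).

```bash
cat >h.py <<'E'
import numpy as np
from plant import ctrl, optics
def ray(c,uv,z):
    d=c["R"].T@np.linalg.solve(c["K"],[uv[0],uv[1],1]);o=-c["R"].T@c["t"]
    return o+d*(z-o[2])/d[2]
def px(c,X):
    p=c["K"]@(c["R"]@np.array(X)+c["t"]);return p[:2]/p[2]
E
python3 - <<'E'
from h import *
T,S=optics.read_camera("top"),optics.read_camera("scene")
t=lambda p:(p[0]/5+290-.4,p[1]/5+130-.4); s=lambda p:(p[0]/5+300-.4,p[1]/5+155-.4)
for n,z,ps in [("plate",.030,[((497,112),(600,262)),((558,275),(583,458))]),("rail",.028,[((517,55),(652,210)),((613,318),(622,535))]),("bar",.0645,[((345,103),(428,160)),((424,350),(400,460))])]:
    P=[]
    for a,b in ps:
        A,B=ray(T,t(a),z),ray(S,s(b),z);P.append((A+B)/2);print(n,A.round(4),B.round(4))
    d=P[0]-P[1];m=(P[0]+P[1])/2;print("  mid",m.round(4),"len",np.hypot(*d[:2]).round(4),"push yaw",np.degrees(np.arctan2(d[0],-d[1]))%360)
E
```

```text
plate [ 0.6895 -0.1552  0.03  ] [ 0.6904 -0.1572  0.03  ]
plate [ 0.6121 -0.1782  0.03  ] [ 0.615  -0.1797  0.03  ]
  mid [ 0.6517 -0.1676  0.03  ] len 0.0797 push yaw 106.60166384620189
rail [ 0.7176 -0.1665  0.028 ] [ 0.7202 -0.1682  0.028 ]
rail [ 0.5921 -0.2021  0.028 ] [ 0.5946 -0.2041  0.028 ]
  mid [ 0.6561 -0.1852  0.028 ] len 0.1305 push yaw 105.90385067575582
bar [ 0.684  -0.0816  0.0645] [ 0.6865 -0.0796  0.0645]
bar [ 0.5724 -0.1108  0.0645] [ 0.576  -0.1153  0.0645]
  mid [ 0.6297 -0.0968  0.0645] len 0.1157 push yaw 106.2792050744173
```

```bash
python3 -m creep '[{"rz":6.4,"z":-8,"grip":0},{"rz":6.4,"z":-8,"grip":0},{"rz":6.4,"z":-8,"grip":0},{"rz":6.4,"z":-8,"grip":0},{"rz":6.4,"z":-8,"grip":0},{"rz":6.4,"z":-8,"grip":0},{"rz":6.4,"z":-8,"grip":0},{"rz":6.3,"z":-8,"grip":0},{"rz":6.3,"z":-8,"grip":0},{"grip":0}]' 30
cat >>h.py <<'E'
from scipy.spatial.transform import Rotation as Ro
yaw=np.radians(106.2);u=np.array([np.cos(yaw),np.sin(yaw),0]);v=np.array([-u[1],u[0],0]);PIN=np.array([.619,-.0565,0])
def rep():
    s=ctrl.get_state();R=Ro.from_quat(s["tcp_rot"]);m=R.as_matrix();d=s["eef_pos"]-PIN
    print("t",round(s["time"],2),"rack mm",(1e3*np.array([d@u,d@v,s["eef_pos"][2]])).round(1),"xyaw",np.degrees(np.arctan2(m[1,0],m[0,0])).round(2),"zaxis",m[:,2].round(4),"F u,v,z",[round(float(s["contact_force"]@w),2) for w in(u,v,np.array([0,0,1]))],"op",round(s["opening"],3))
    return s,m
def todo(x,y,z):
    s,m=rep();print("tool shift mm",(1e3*m.T@(PIN+u*x+v*y+[0,0,z]-s["eef_pos"])).round(1))
E
python3 -c "
from h import *
todo(-.068,0,.30)"
```

```text
t 0.2 rack mm [795.8 216.1 230.4] xyaw 163.68 zaxis [-6.0e-04 -1.4e-03 -1.0e+00] F u,v,z [-0.5, -0.03, 0.29] op 0.998
tool shift mm [-646.6 -612.4  -68.8]$[0]: bad value
```

```bash
python3 -m creep '[{"x":0,"y":0,"z":-8,"rx":0,"ry":0,"rz":6.4,"grip":0},{"x":0,"y":0,"z":-8,"rx":0,"ry":0,"rz":6.4,"grip":0},{"x":0,"y":0,"z":-8,"rx":0,"ry":0,"rz":6.4,"grip":0},{"x":0,"y":0,"z":-8,"rx":0,"ry":0,"rz":6.4,"grip":0},{"x":0,"y":0,"z":-8,"rx":0,"ry":0,"rz":6.4,"grip":0},{"x":0,"y":0,"z":-8,"rx":0,"ry":0,"rz":6.4,"grip":0},{"x":0,"y":0,"z":-8,"rx":0,"ry":0,"rz":6.4,"grip":0},{"x":0,"y":0,"z":-8,"rx":0,"ry":0,"rz":6.3,"grip":0},{"x":0,"y":0,"z":-8,"rx":0,"ry":0,"rz":6.3,"grip":0},{"x":0,"y":0,"z":0,"rx":0,"ry":0,"rz":0,"grip":0}]' 30
python3 -c "
from h import *
todo(-.068,0,.30)"
```

```text
time: 1.03
eef_pos: [0.1899, 0.6484, 0.3053]
tcp_rot: [0.601, 0.8, 0.002, -0.0]
contact_force: [0.8, 0.6, 0.9]
opening: -0.001
finger_force: 0.0
t 1.03 rack mm [796.6 215.4 305.3] xyaw 106.18 zaxis [ 0.0013  0.0028 -1.    ] F u,v,z [0.4, -0.93, 0.91] op -0.001
tool shift mm [-864.5  215.8    3.8]
```

```bash
python3 -m creep '[{"x":-36,"y":9,"z":0,"rx":0,"ry":0,"rz":0,"grip":0},{"x":-36,"y":9,"z":0,"rx":0,"ry":0,"rz":0,"grip":0},{"x":-36,"y":9,"z":0,"rx":0,"ry":0,"rz":0,"grip":0},{"x":-36,"y":9,"z":0,"rx":0,"ry":0,"rz":0,"grip":0},{"x":-36,"y":9,"z":0,"rx":0,"ry":0,"rz":0,"grip":0},{"x":-36,"y":9,"z":0,"rx":0,"ry":0,"rz":0,"grip":0},{"x":-36,"y":9,"z":0,"rx":0,"ry":0,"rz":0,"grip":0},{"x":-36,"y":9,"z":0,"rx":0,"ry":0,"rz":0,"grip":0},{"x":-36,"y":9,"z":0,"rx":0,"ry":0,"rz":0,"grip":0},{"x":-36,"y":9,"z":0,"rx":0,"ry":0,"rz":0,"grip":0}]' && python3 -m creep '[{"x":-36,"y":9,"z":0,"rx":0,"ry":0,"rz":0,"grip":0},{"x":-36,"y":9,"z":0,"rx":0,"ry":0,"rz":0,"grip":0},{"x":-36,"y":9,"z":0,"rx":0,"ry":0,"rz":0,"grip":0},{"x":-36,"y":9,"z":0,"rx":0,"ry":0,"rz":0,"grip":0},{"x":-36,"y":9,"z":0,"rx":0,"ry":0,"rz":0,"grip":0},{"x":-36,"y":9,"z":0,"rx":0,"ry":0,"rz":0,"grip":0},{"x":-36,"y":9,"z":0,"rx":0,"ry":0,"rz":0,"grip":0},{"x":-36,"y":9,"z":0,"rx":0,"ry":0,"rz":0,"grip":0},{"x":-36,"y":9,"z":0,"rx":0,"ry":0,"rz":0,"grip":0},{"x":-36,"y":9,"z":0,"rx":0,"ry":0,"rz":0,"grip":0}]'
python3 -c "
from h import *
todo(-.068,0,.10)"
```

```text
time: 1.87
eef_pos: [0.3772, 0.3257, 0.3028]
tcp_rot: [0.598, 0.801, -0.0, -0.0]
contact_force: [0.2, 0.5, -0.4]
opening: 0.001
finger_force: 0.0
time: 2.7
eef_pos: [0.5646, 0.0054, 0.3027]
tcp_rot: [0.599, 0.801, -0.0, -0.0]
contact_force: [-0.3, -0.1, 0.5]
opening: -0.001
finger_force: 0.0
t 2.7 rack mm [ 74.6  34.9 302.7] xyaw 106.45 zaxis [-5.e-04  2.e-04 -1.e+00] F u,v,z [0.03, 0.33, 0.49] op -0.001
tool shift mm [-142.8   34.4  202.6]
```

```bash
python3 -m creep '[{"x":-36,"y":8,"z":0,"rx":0,"ry":0,"rz":0,"grip":0},{"x":-36,"y":8,"z":0,"rx":0,"ry":0,"rz":0.25,"grip":0},{"x":-36,"y":9,"z":0,"rx":0,"ry":0,"rz":0,"grip":0},{"x":-25,"y":9,"z":0,"rx":0,"ry":0,"rz":0,"grip":0},{"x":-10,"y":0,"z":20,"rx":0,"ry":0,"rz":0,"grip":0},{"x":0,"y":0,"z":40,"rx":0,"ry":0,"rz":0,"grip":0},{"x":0,"y":0,"z":40,"rx":0,"ry":0,"rz":0,"grip":0},{"x":0,"y":0,"z":40,"rx":0,"ry":0,"rz":0,"grip":0},{"x":0,"y":0,"z":40,"rx":0,"ry":0,"rz":0,"grip":0},{"x":0,"y":0,"z":10,"rx":0,"ry":0,"rz":0,"grip":0}]'
python3 - <<'E'
from h import *
import cv2
todo(-.068,0,.032)
o=[]
for n in("scene","top"):
    c=optics.read_camera(n);s=ctrl.get_state()
    p=px(c,s["eef_pos"]);x,y=map(int,p);print(n,p.round(1),x-70,y-50)
    o.append(cv2.resize(c["color"][y-50:y+60,x-70:x+60],None,fx=3,fy=3,interpolation=cv2.INTER_CUBIC))
cv2.imwrite("pics/c.png",np.hstack(o))
E
```

```text
time: 3.53
eef_pos: [0.6314, -0.1191, 0.1043]
tcp_rot: [0.601, 0.799, -0.002, -0.007]
contact_force: [-1.9, 0.5, -2.6]
opening: -0.001
finger_force: 0.0
t 3.53 rack mm [-63.6   5.5 104.3] xyaw 106.17 zaxis [-0.0139  0.0049 -0.9999] F u,v,z [1.0, 1.66, -2.56] op -0.001
tool shift mm [-5.1  6.4 72.1]
scene [397.6 214.6] 327 164
top [380.3 166. ] 310 115
```

View pics/c.png

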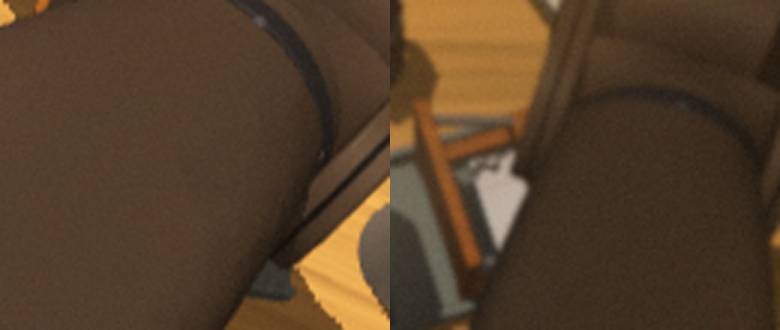

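The arm hides the rack: the top crop shows only the bookend panel (around 450,200) and a strip of plate, so I'll rely on the force reading. Next, let it settle, correct the offset and approach slowly.

```bash
python3 -m creep '[{"x":0,"y":0,"z":0,"rx":0,"ry":0,"rz":0,"grip":0},{"x":0,"y":0,"z":0,"rx":0,"ry":0,"rz":0,"grip":0},{"x":0,"y":0,"z":0,"rx":0,"ry":0,"rz":0,"grip":0},{"x":-1,"y":1,"z":10,"rx":0,"ry":0,"rz":0,"grip":0},{"x":0,"y":0,"z":10,"rx":0,"ry":0,"rz":0,"grip":0},{"x":0,"y":0,"z":10,"rx":0,"ry":0,"rz":0,"grip":0},{"x":0,"y":0,"z":10,"rx":0,"ry":0,"rz":0,"grip":0},{"x":0,"y":0,"z":10,"rx":0,"ry":0,"rz":0,"grip":0},{"x":0,"y":0,"z":0,"rx":0,"ry":0,"rz":0,"grip":0},{"x":0,"y":0,"z":0,"rx":0,"ry":0,"rz":0,"grip":0}]'
python3 -c "
from h import *
todo(-.068,0,.030)"
```

```text
time: 4.47
eef_pos: [0.637, -0.1211, 0.0616]
tcp_rot: [0.602, 0.799, -0.0, -0.001]
contact_force: [-0.0, -1.0, -0.7]
opening: 0.002
finger_force: 0.0
t 4.47 rack mm [-67.    0.7  61.6] xyaw 106.03 zaxis [-0.0028  0.001  -1.    ] F u,v,z [-0.99, 0.34, -0.66] op 0.002
tool shift mm [-1.   0.8 31.6]
```

```bash
python3 -m creep '[{"x":0,"y":0,"z":8,"rx":0,"ry":0,"rz":0,"grip":0},{"x":0,"y":0,"z":8,"rx":0,"ry":0,"rz":0,"grip":0},{"x":0,"y":0,"z":6,"rx":0,"ry":0,"rz":0,"grip":0},{"x":0,"y":0,"z":4,"rx":0,"ry":0,"rz":0,"grip":0},{"x":0,"y":0,"z":4,"rx":0,"ry":0,"rz":0,"grip":0},{"x":0,"y":0,"z":4,"rx":0,"ry":0,"rz":0,"grip":0},{"x":0,"y":0,"z":4,"rx":0,"ry":0,"rz":0,"grip":0},{"x":0,"y":0,"z":2,"rx":0,"ry":0,"rz":0,"grip":0},{"x":0,"y":0,"z":0,"rx":0,"ry":0,"rz":0,"grip":0},{"x":0,"y":0,"z":0,"rx":0,"ry":0,"rz":0,"grip":0}]'
python3 -c "
from h import *
rep()"
```

```text
time: 5.3
eef_pos: [0.638, -0.1214, 0.0237]
tcp_rot: [0.602, 0.799, -0.0, -0.0]
contact_force: [-2.0, 0.4, 3.0]
opening: -0.001
finger_force: 1.4
t 5.3 rack mm [-67.6  -0.1  23.7] xyaw 106.04 zaxis [-3.e-04  1.e-04 -1.e+00] F u,v,z [0.94, 1.83, 2.97] op -0.001
```

```bash
python3 -m creep '[{"x":0,"y":0,"z":2,"rx":0,"ry":0,"rz":0,"grip":0},{"x":0,"y":0,"z":2,"rx":0,"ry":0,"rz":0,"grip":0},{"x":0,"y":0,"z":1,"rx":0,"ry":0,"rz":0,"grip":0},{"x":0,"y":0,"z":1,"rx":0,"ry":0,"rz":0,"grip":0},{"x":0,"y":0,"z":0.5,"rx":0,"ry":0,"rz":0,"grip":0},{"x":0,"y":0,"z":0,"rx":0,"ry":0,"rz":0,"grip":0},{"x":0,"y":0,"z":0,"rx":0,"ry":0,"rz":0,"grip":0},{"x":0,"y":0,"z":0,"rx":0,"ry":0,"rz":0,"grip":0},{"x":0,"y":0,"z":0,"rx":0,"ry":0,"rz":0,"grip":0},{"x":0,"y":0,"z":0,"rx":0,"ry":0,"rz":0,"grip":0}]'
python3 -c "
from h import *
rep()"
```

```text
time: 6.13
eef_pos: [0.6382, -0.1215, 0.017]
tcp_rot: [0.602, 0.799, 0.0, 0.0]
contact_force: [-0.1, -0.7, 4.1]
opening: 0.0
finger_force: 1.9
t 6.13 rack mm [-67.8  -0.3  17. ] xyaw 106.03 zaxis [ 7.e-04 -2.e-04 -1.e+00] F u,v,z [-0.62, 0.27, 4.12] op 0.0
```

```bash
python3 -m creep '[{"x":0,"y":0,"z":1,"rx":0,"ry":0,"rz":0,"grip":0},{"x":2,"y":0,"z":0,"rx":0,"ry":0,"rz":0,"grip":0},{"x":2,"y":0,"z":0,"rx":0,"ry":0,"rz":0,"grip":0},{"x":2,"y":0,"z":0,"rx":0,"ry":0,"rz":0,"grip":0},{"x":2,"y":0,"z":0,"rx":0,"ry":0,"rz":0,"grip":0},{"x":2,"y":0,"z":0,"rx":0,"ry":0,"rz":0,"grip":0},{"x":2,"y":0,"z":0,"rx":0,"ry":0,"rz":0,"grip":0},{"x":2,"y":0,"z":0,"rx":0,"ry":0,"rz":0,"grip":0},{"x":2,"y":0,"z":0,"rx":0,"ry":0,"rz":0,"grip":0},{"x":2,"y":0,"z":0,"rx":0,"ry":0,"rz":0,"grip":0}]'
python3 -c "
from h import *
rep()"
```

```text
time: 6.97
eef_pos: [0.6335, -0.1052, 0.0161]
tcp_rot: [0.601, 0.799, -0.0, 0.001]
contact_force: [1.7, -6.4, 2.4]
opening: 0.003
finger_force: 2.0
t 6.97 rack mm [-50.8  -0.3  16.1] xyaw 106.07 zaxis [ 0.0017 -0.0024 -1.    ] F u,v,z [-6.58, 0.19, 2.39] op 0.003
```

```bash
python3 -m creep '[{"x":2,"y":0,"z":0.5,"rx":0,"ry":0,"rz":0,"grip":0},{"x":3,"y":0,"z":0,"rx":0,"ry":0,"rz":0,"grip":0},{"x":3,"y":0,"z":0,"rx":0,"ry":0,"rz":0,"grip":0},{"x":3,"y":0,"z":0,"rx":0,"ry":0,"rz":0,"grip":0},{"x":3,"y":0,"z":0,"rx":0,"ry":0,"rz":0,"grip":0},{"x":3,"y":0,"z":0,"rx":0,"ry":0,"rz":0,"grip":0},{"x":2,"y":0,"z":0,"rx":0,"ry":0,"rz":0,"grip":0},{"x":2,"y":0,"z":0,"rx":0,"ry":0,"rz":0,"grip":0},{"x":0,"y":0,"z":0,"rx":0,"ry":0,"rz":0,"grip":0},{"x":0,"y":0,"z":0,"rx":0,"ry":0,"rz":0,"grip":0}]'
python3 - <<'E'
from h import *
import cv2
rep()
cv2.imwrite("pics/d.png",np.hstack([cv2.resize(optics.read_camera(n)["color"][b:b+130,a:a+130],None,fx=3,fy=3,interpolation=cv2.INTER_CUBIC) for n,a,b in(("scene",290,140),("top",290,115))]))
E
```

```text
time: 7.8
eef_pos: [0.6281, -0.0849, 0.0161]
tcp_rot: [0.601, 0.799, -0.0, 0.002]
contact_force: [1.2, -5.4, 4.7]
opening: -0.003
finger_force: 2.6
t 7.8 rack mm [-29.8  -0.8  16.1] xyaw 106.05 zaxis [ 0.0024 -0.0021 -1.    ] F u,v,z [-5.53, 0.34, 4.72] op -0.003
```

View pics/d.png

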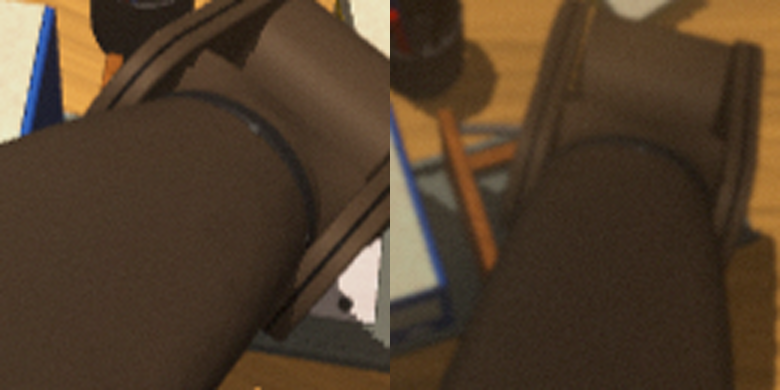

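The top view shows the bookend panel moving along, straight, towards the binders (about 470,190). The plate is on its stop and the push takes about 5.5 N, so I'll carry on.

```bash
python3 -m creep '[{"x":2,"y":0,"z":0,"rx":0,"ry":0,"rz":0,"grip":0},{"x":3,"y":0,"z":0,"rx":0,"ry":0,"rz":0,"grip":0},{"x":3,"y":0,"z":0,"rx":0,"ry":0,"rz":0,"grip":0},{"x":3,"y":0,"z":0,"rx":0,"ry":0,"rz":0,"grip":0},{"x":3,"y":0,"z":0,"rx":0,"ry":0,"rz":0,"grip":0},{"x":3,"y":0,"z":0,"rx":0,"ry":0,"rz":0,"grip":0},{"x":3,"y":0,"z":0,"rx":0,"ry":0,"rz":0,"grip":0},{"x":2,"y":0,"z":0,"rx":0,"ry":0,"rz":0,"grip":0},{"x":2,"y":0,"z":0,"rx":0,"ry":0,"rz":0,"grip":0},{"x":1,"y":0,"z":0,"rx":0,"ry":0,"rz":0,"grip":0}]'
python3 -c "
from h import *
rep()"
```

```text
time: 8.73
eef_pos: [0.6213, -0.0612, 0.0161]
tcp_rot: [0.601, 0.799, -0.0, 0.002]
contact_force: [1.1, -7.2, 3.6]
opening: 0.002
finger_force: 2.4
t 8.73 rack mm [-5.1 -0.9 16.1] xyaw 106.06 zaxis [ 0.0027 -0.0028 -1.    ] F u,v,z [-7.21, 0.98, 3.6] op 0.002
```

Still free. Now 1 mm rows until the force rises.

```bash
python3 -m creep '[{"x":1,"y":0,"z":0,"rx":0,"ry":0,"rz":0,"grip":0},{"x":1,"y":0,"z":0,"rx":0,"ry":0,"rz":0,"grip":0},{"x":1,"y":0,"z":0,"rx":0,"ry":0,"rz":0,"grip":0},{"x":1,"y":0,"z":0,"rx":0,"ry":0,"rz":0,"grip":0},{"x":0,"y":0,"z":0,"rx":0,"ry":0,"rz":0,"grip":0},{"x":0,"y":0,"z":0,"rx":0,"ry":0,"rz":0,"grip":0},{"x":0,"y":0,"z":0,"rx":0,"ry":0,"rz":0,"grip":0},{"x":0,"y":0,"z":0,"rx":0,"ry":0,"rz":0,"grip":0},{"x":0,"y":0,"z":0,"rx":0,"ry":0,"rz":0,"grip":0},{"x":0,"y":0,"z":0,"rx":0,"ry":0,"rz":0,"grip":0}]'
python3 -c "
from h import *
rep()"
```

```text
time: 9.57
eef_pos: [0.6209, -0.0589, 0.0162]
tcp_rot: [0.601, 0.799, -0.001, 0.003]
contact_force: [3.8, -11.1, 3.1]
opening: -0.001
finger_force: 2.0
t 9.57 rack mm [-2.8 -1.1 16.2] xyaw 106.08 zaxis [ 0.0045 -0.0049 -1.    ] F u,v,z [-11.74, -0.6, 3.08] op -0.001
```

```bash
python3 -m creep '[{"x":1,"y":0,"z":0,"rx":0,"ry":0,"rz":0,"grip":0},{"x":1,"y":0,"z":0,"rx":0,"ry":0,"rz":0,"grip":0},{"x":0,"y":0,"z":0,"rx":0,"ry":0,"rz":0,"grip":0},{"x":0,"y":0,"z":0,"rx":0,"ry":0,"rz":0,"grip":0},{"x":0,"y":0,"z":0,"rx":0,"ry":0,"rz":0,"grip":0},{"x":0,"y":0,"z":0,"rx":0,"ry":0,"rz":0,"grip":0},{"x":0,"y":0,"z":0,"rx":0,"ry":0,"rz":0,"grip":0},{"x":0,"y":0,"z":0,"rx":0,"ry":0,"rz":0,"grip":0},{"x":0,"y":0,"z":0,"rx":0,"ry":0,"rz":0,"grip":0},{"x":0,"y":0,"z":0,"rx":0,"ry":0,"rz":0,"grip":0}]'
python3 - <<'E'
from h import *
import cv2
rep()
cv2.imwrite("pics/e.png",np.hstack([cv2.resize(optics.read_camera(n)["color"][b:b+130,a:a+130],None,fx=3,fy=3,interpolation=cv2.INTER_CUBIC) for n,a,b in(("scene",260,140),("top",260,115))]))
E
```

```text
time: 10.4
eef_pos: [0.6211, -0.0587, 0.0162]
tcp_rot: [0.601, 0.799, -0.001, 0.005]
contact_force: [6.3, -15.5, 0.2]
opening: -0.002
finger_force: 2.0
t 10.4 rack mm [-2.7 -1.4 16.2] xyaw 106.09 zaxis [ 0.0067 -0.0077 -0.9999] F u,v,z [-16.64, -1.68, 0.21] op -0.002
```

View pics/e.png

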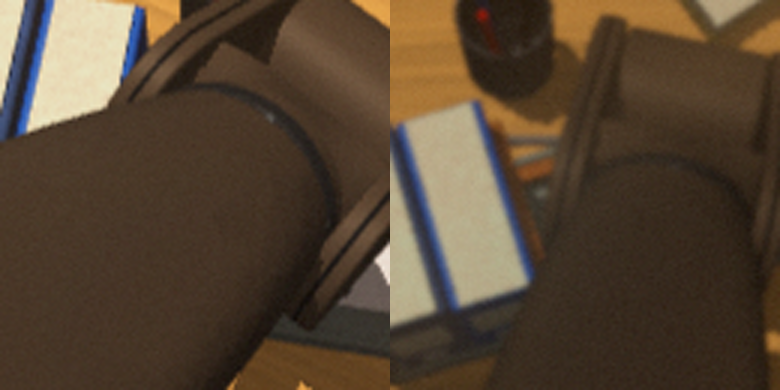

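The panel now touches the binder in the top view (about 515,190). The force climbs with no further motion, so the bookend is seated. Ease off while still pressed, then lift.

```bash
python3 -m creep '[{"x":-1,"y":0,"z":0,"rx":0,"ry":0,"rz":0,"grip":0},{"x":-1,"y":0,"z":0,"rx":0,"ry":0,"rz":0,"grip":0},{"x":-1,"y":0,"z":0,"rx":0,"ry":0,"rz":0,"grip":0},{"x":-1,"y":0,"z":0,"rx":0,"ry":0,"rz":0,"grip":0},{"x":-1,"y":0,"z":0,"rx":0,"ry":0,"rz":0,"grip":0},{"x":-1,"y":0,"z":0,"rx":0,"ry":0,"rz":0,"grip":0},{"x":-1,"y":0,"z":0,"rx":0,"ry":0,"rz":0,"grip":0},{"x":0,"y":0,"z":0,"rx":0,"ry":0,"rz":0,"grip":0},{"x":0,"y":0,"z":0,"rx":0,"ry":0,"rz":0,"grip":0},{"x":0,"y":0,"z":0,"rx":0,"ry":0,"rz":0,"grip":0}]'
python3 -c "
from h import *
rep()"
```

```text
time: 11.33
eef_pos: [0.6209, -0.0588, 0.0161]
tcp_rot: [0.602, 0.799, 0.001, -0.001]
contact_force: [1.3, 3.4, 7.0]
opening: -0.001
finger_force: 3.8
t 11.33 rack mm [-2.7 -1.2 16.1] xyaw 105.99 zaxis [ 7.0e-04  3.2e-03 -1.0e+00] F u,v,z [2.87, -2.23, 6.99] op -0.001
```

```bash
python3 -m creep '[{"x":-1,"y":0,"z":0,"rx":0,"ry":0,"rz":0,"grip":0},{"x":-1,"y":0,"z":0,"rx":0,"ry":0,"rz":0,"grip":0},{"x":0,"y":0,"z":0,"rx":0,"ry":0,"rz":0,"grip":0},{"x":0,"y":0,"z":-2,"rx":0,"ry":0,"rz":0,"grip":0},{"x":0,"y":0,"z":-4,"rx":0,"ry":0,"rz":0,"grip":0},{"x":0,"y":0,"z":-4,"rx":0,"ry":0,"rz":0,"grip":0},{"x":0,"y":0,"z":-4,"rx":0,"ry":0,"rz":0,"grip":0},{"x":0,"y":0,"z":-5,"rx":0,"ry":0,"rz":0,"grip":0},{"x":0,"y":0,"z":0,"rx":0,"ry":0,"rz":0,"grip":0},{"x":0,"y":0,"z":0,"rx":0,"ry":0,"rz":0,"grip":0}]'
python3 -c "
from h import *
rep()"
```

```text
time: 12.17
eef_pos: [0.6206, -0.0631, 0.034]
tcp_rot: [0.602, 0.799, -0.0, -0.0]
contact_force: [0.6, -0.1, 0.1]
opening: 0.001
finger_force: 0.0
t 12.17 rack mm [-6.7  0.3 34. ] xyaw 106.02 zaxis [-1.e-03 -1.e-04 -1.e+00] F u,v,z [-0.3, -0.54, 0.07] op 0.001
```

Free and clear. Straight up, then away (backwards along the rack, so the view opens).

```bash
python3 -m creep '[{"x":0,"y":0,"z":-15,"rx":0,"ry":0,"rz":0,"grip":0},{"x":0,"y":0,"z":-25,"rx":0,"ry":0,"rz":0,"grip":0},{"x":0,"y":0,"z":-35,"rx":0,"ry":0,"rz":0,"grip":0},{"x":0,"y":0,"z":-35,"rx":0,"ry":0,"rz":0,"grip":0},{"x":0,"y":0,"z":-35,"rx":0,"ry":0,"rz":0,"grip":0},{"x":-20,"y":0,"z":-30,"rx":0,"ry":0,"rz":0,"grip":0},{"x":-38,"y":0,"z":0,"rx":0,"ry":0,"rz":0,"grip":0},{"x":-38,"y":0,"z":0,"rx":0,"ry":0,"rz":0,"grip":0},{"x":-38,"y":0,"z":0,"rx":0,"ry":0,"rz":0,"grip":0},{"x":-38,"y":0,"z":0,"rx":0,"ry":0,"rz":0,"grip":0}]' && python3 -m creep '[{"x":-38,"y":0,"z":0,"rx":0,"ry":0,"rz":0,"grip":0},{"x":-38,"y":0,"z":0,"rx":0,"ry":0,"rz":0,"grip":0},{"x":-38,"y":0,"z":0,"rx":0,"ry":0,"rz":0,"grip":0},{"x":-38,"y":0,"z":0,"rx":0,"ry":0,"rz":0,"grip":0},{"x":-20,"y":0,"z":0,"rx":0,"ry":0,"rz":0,"grip":0},{"x":-10,"y":0,"z":0,"rx":0,"ry":0,"rz":0,"grip":0},{"x":0,"y":0,"z":0,"rx":0,"ry":0,"rz":0,"grip":0},{"x":0,"y":0,"z":0,"rx":0,"ry":0,"rz":0,"grip":0},{"x":0,"y":0,"z":0,"rx":0,"ry":0,"rz":0,"grip":0},{"x":0,"y":0,"z":0,"rx":0,"ry":0,"rz":0,"grip":0}]'
python3 - <<'E'
from h import *
import cv2
rep()
cv2.imwrite("pics/f.png",np.hstack([cv2.resize(optics.read_camera(n)["color"][b:b+130,a:a+130],None,fx=3,fy=3,interpolation=cv2.INTER_CUBIC) for n,a,b in(("scene",310,150),("top",300,115))]))
E
```

```text
time: 13.0
eef_pos: [0.6683, -0.2298, 0.2087]
tcp_rot: [0.602, 0.799, -0.0, -0.001]
contact_force: [0.4, -0.8, 0.5]
opening: 0.001
finger_force: 0.0
time: 13.83
eef_pos: [0.7191, -0.401, 0.2096]
tcp_rot: [0.601, 0.799, 0.0, -0.0]
contact_force: [0.1, -0.0, -0.1]
opening: 0.0
finger_force: 0.0
t 13.83 rack mm [-358.8   -0.   209.6] xyaw 106.14 zaxis [-2.e-04  5.e-04 -1.e+00] F u,v,z [-0.04, -0.07, -0.12] op 0.0
```

View pics/f.png

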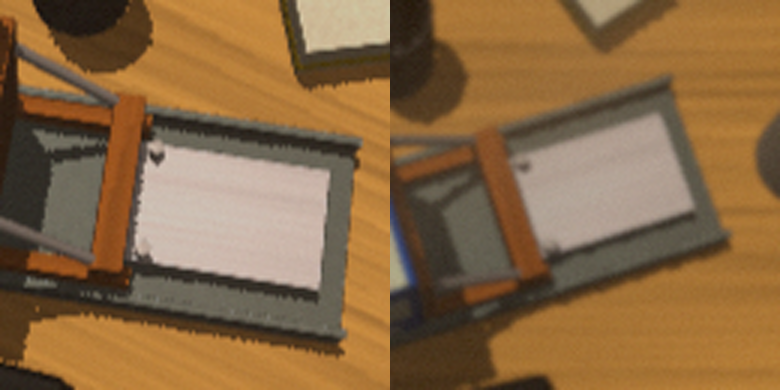

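Both pins stand behind the crossbar (scene crop (155,152) and (145,250)). The plate's rear corner is back at its starting pixel, so the plate is fully up, and the bookend sits square. Nothing else has moved.

```bash
python3 -c "
from plant import sign_off
print(sign_off())"
```

```text
the job is handed in; nothing more can be done
None
```

The job is handed in: the bookend is pushed up against the binders, both stop pins have sprung up behind it, the hand is clear, and no other object appears to have moved; it took about 14 s of the 45 s allowed.

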